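Dock and clamp the slicing board

TASK

Slide the slatted bread-slicing board fully home against the back stop of its dock, pushing gently, and then clamp it there with the butterfly knob: turn the knob clockwise until the rubber foot bears firmly on the board, stop there without overtightening, and let go. The knob's wings pass close to the thin clear guard, so keep your fingers off the guard, and leave the other things on the counter where they are.

Things in the scene. Friction and masses are not known exactly. Their poses are not given: they have to be found in the camera images.
- dock: low dark metal dock fixed on the counter. Origin at counter level on the middle of the board's track; x is the way the board slides home (away from the robot), z up. Deck x -160..140, y -180..130 mm, 12 mm thick. Two aluminium rails along x guide the board: inner faces y = -78 and 78 mm, x -110..110, tops 26 mm high.
- guard: thin clear upright guard panel with black edging on the back stop, fragile. Origin and axes are the dock's: near face at x = 110 to 112 mm, y -107..107 mm, 36 to 117 mm above the counter. The wing tips pass 3 to 6 mm from it; fully opened fingers do not fit between it and the knob.
- clamp: aluminium bracket at the rear left, butterfly knob on top, round rubber foot (radius 9 mm) below, both on the knob's axis (x = 73, y = 50 mm in the dock's frame, which is its own). Post x 58..88, y 94..114 mm; arm to the axis 52 to 64 mm high, boss to 70 mm. The foot's setting differs each time: it meets the board anywhere from 0.5 to 1.35 rad of the knob; only feel tells
- knob (a joint): butterfly knob's angle, 0 to 2.1 rad, grows clockwise seen from above; starts at 0 to 0.2; stays where left. 1 rad lowers the foot 5 mm. Turning takes 0.15 N m, plus 0.005 N m per newton of foot on board; the 0.15 mostly relaxes when you pause, the rest stays. Foot under 5 N is loose, about 18 N firm (0.09 N m felt at a pause), over 35 N overtightened; 5 to 35 N lie about 0.3 rad apart.
- knob_grip (a point): on the knob's vertical axis at the wings' mid height, 90 mm above the counter. Its x axis lies along the wings and turns with them (0.87 rad - knob joint, anticlockwise from the dock's x), z up. The wings are one flat black upright bar, 68 mm long, 10 mm thick, 76 to 104 mm above the counter; a hub of 20 mm diameter below, 70 to 84 mm above the counter.
- board: slatted bamboo board, 180 (along x) x 150 x 16 mm, about 0.6 kg, loose on the deck between the rails, 3 mm of play each side. Origin: centre of its underside. Starts pulled out by 22 to 47 mm. Near its front stands a wooden cleat to push or pinch: x -81..-63, y -40..40 mm, from 16 to 44 mm above the underside. Sliding it takes 3 to 6 N, more if it binds on a rail.
- board_end (a point): middle of the board's rear edge, at its underside; when fully home it lies at x = 110 mm in the dock's frame, touching the back stop.
- jam_jar: bystander: small jar with a steel lid, diameter 42, height 55 mm, on the right strip of the dock. Origin at its underside.
- dip_dish: bystander: small white dish, diameter 60, height 28 mm, on the right strip of the dock. Origin at its underside.
- syrup: bystander: amber bottle, diameter 60, height 160 mm, to the left on the counter.
- mug: bystander: blue mug, diameter 80, height 90 mm, to the left on the counter.
- spreader: bystander: spatula 240 mm long with a wooden handle, lying to the right on the counter.
- plates: bystander: white plate, diameter 150, height 20 mm, to the right on the counter.
- cookie_tin: bystander: steel tin, diameter 90, height 100 mm, at the far left of the counter.
- stop: aluminium back stop bar across the end of the dock's track, 10 x 176 mm, 12 to 36 mm above the counter; face at x = 110 mm (origin and axes are the dock's). Pressing the board on it with over 30 N counts as ramming.
There are look-alikes about, which are no part of the job. Leave any green look-alike of the board alone.

How it is judged:
By the outcome, as a careful person would: the job done as asked, in the order asked, and still so for the second after the job is handed in, with the robot touching nothing.
It also fails if it takes over 69 s, if anything falls off the work surface, if the arm or the gripper's body presses on something with over 40 N, if the wrist force passes 120 N, or if a joint passes its speed limit or range.

ROBOT

A 6-joint arm with a two-finger parallel gripper is mounted at the origin on the work surface. World frame = base frame: x ahead of the robot, y to its left, z up, the work surface at z = 0. Lengths are in m, angles in rad, forces in N, time in s.
With the tool pointing down it reaches from about 0.375 to 0.825 m from the base axis. Payload 5.5 kg.
Tool frame: the origin (TCP) lies where the fingers leave the gripper's body, on its centre line; the fingertips stand 73 mm ahead of it and the grasp point (between the pads) lies 54 mm ahead of it; z points along the fingers, y is the line along which they close (so a half turn about z gives the same grasp; the last joint's range is limited). The gripper opens to 85 mm and grips with 20 to 120 N. Pads are 22 mm wide; open, the fingers measure 114 mm over their backs; the gripper's body (76 mm by 85 mm) begins 54 mm behind the grasp point. The pads swing forward as they close: fully open they stand 13 mm farther back than shut.
Start: joints at [1.211, 0.314, -0.047, 1.21, 0, 1.571], TCP at [0.211, 0.562, 0.304] pointing down, gripper open.
Joint ranges: [-2.67, 2.67], [-0.69, 1.73], [-1.03, 1.25], [-2.08, 2.16], [-1.42, 1.45], [-3.14, 3.14]. Speed limits (rad/s): [2.39, 2.39, 3.01, 3.14, 3.14, 3.14].

INTERFACE

Orientations are given as a rotation vector (axis times angle).
In Python, from rig import read_state, capture, camera_model, job_done gives the robot as it stands.
- The arm moves only by the tool send_rows, never from a script. Its argument "deltas" is one flat list of numbers, 4 for each row, row after row: the shift along the world's x, y, z in cm, then the turn about the world's z in rad. A call has 1 to 8 rows; each row shifts and turns the commanded pose from where the row before left it; what a row does not reach is not made up. A row lasts 1/10 s, in which the tool goes at most 50 mm and 8.59 degrees, less where a joint would pass 70% of its speed; a pose out of reach is approached as far as the arm can. A call with a gripper value outside its range is refused whole. "fingers" is the finger opening in cm, from 0 to 8.54, set as the call begins (left out, the last holds). The fingers move at their own pace and stop on an object; "squeeze" is the grip in N (left out, the last holds). Time passes only in rows, so rows that do not move let the fingers close. It gives the time, the measured TCP pose, the force, the opening and the grip force at its end, in the units of the state.
- read_state(): the state, without advancing time (a new reading comes with each control period).
- capture(name): name is "scene" or "top" or "wrist"; returns the picture (480x640x3 uint8, red, green, blue); there is no depth.
- camera_model(name): a dict with "mtx" (3x3 intrinsics, pixels), "dist" ([k1, k2, p1, p2, k3] as OpenCV has them; the pictures are not rectified), "R" (3x3) and "t" (3): a world point X has camera coordinates R X + t. Camera axes: x right, y down, z forward; pixel columns grow to the right and rows downward; lengths in m; the calibration is good to about 2 mm. A picture is of the moment at which its call begins: read the wrist's pose just before it. camera_model takes no time and is no camera call; for the wrist camera it gives the pose at the moment of the call.
- job_done(): hands the job in; it is judged then, once.
The state is a dict: "clock": time; "qpos": joint angles; "qvel": joint speeds; "tau": joint torques, N m; "position": TCP position; "ee_rot": TCP orientation; "ft_force": force on the tool from outside, world axes, zero at the start; "torque": the same for the moment, N m; "finger_gap": opening from 0.0 (shut) to 1.0 (fully open); "grip_force": force on a finger pad.
Only numpy, scipy, OpenCV 4.12 (cv2) and the standard library are available. Lean on these libraries where they do the work, as an engineer would, in place of code of your own. Each camera call takes 0.05 s, during which the arm holds its last target. There are 200 camera calls.

## Working session

There is one attempt and no reset: what is moved stays moved. The work goes in short steps, Python scripts to look and compute and a tool call to move; the robot and the scene stay as the last step left them, time stands still between calls to the robot, and variables do not carry over. Pictures are saved under pics/ and viewed, at most 10 in all, crops included, and the job is handed in when it is done.

Besides the shell and the picture viewer there is one more tool, called after "Emit:" in YAML: its name, and indented under it one key for each argument. send_rows: Moves the arm, as the interface text tells. Its arguments: {"type":"object","properties":{"deltas":{"type":"array","items":{"type":"number"}},"fingers":{"type":"number"},"squeeze":{"type":"number"}},"required":["deltas"]}

```bash
mkdir -p pics; ls; python3 - <<'E'
from rig import *
import cv2
s=read_state();print({k:(v if not hasattr(v,'round') else v) for k,v in s.items()})
for n in("scene","top"):
    cv2.imwrite(f"pics/{n}0.png",capture(n)[:,:,::-1]); m=camera_model(n); print(n,m)
E
```

```text
pics
{'clock': 0.0, 'qpos': array([ 1.21100730e+00,  3.14251464e-01, -4.80818576e-02,  1.21018169e+00,
       -1.37819618e-05,  1.57079554e+00]), 'qvel': array([-0.00153342,  0.00070896,  0.00052717,  0.00082543,  0.00137887,
       -0.00178093]), 'tau': array([ 2.20915208e-03, -5.39579988e+01,  3.39755023e+01,  1.89728412e-02,
       -1.54577680e-05,  7.47352686e-06]), 'position': array([0.21109126, 0.56116102, 0.30301798]), 'ee_rot': array([-5.62057918e-01, -3.09060533e+00,  2.65976438e-03]), 'ft_force': array([-0.83646423,  0.75979764, -0.86933525]), 'torque': array([-0.01649122,  0.01889457,  0.02011594]), 'grip_force': 0.0, 'finger_gap': 1.003972457416817}
scene {'mtx': array([[587.03429532,   0.        , 320.63958511],
       [  0.        , 587.03429532, 247.76493058],
       [  0.        ,   0.        ,   1.        ]]), 'dist': array([-0.03375105,  0.        ,  0.        ,  0.        ,  0.        ]), 'R': array([[ 0.14295584,  0.98961566, -0.01498248],
       [ 0.82062276, -0.12697942, -0.55718445],
       [-0.55330092,  0.06735781, -0.83025359]]), 't': array([-0.08457632, -0.3122573 ,  1.63101104])}
top {'mtx': array([[503.03439473,   0.        , 317.53244034],
       [  0.        , 503.03439473, 248.88579047],
       [  0.        ,   0.        ,   1.        ]]), 'dist': array([-0.14563352,  0.        ,  0.        ,  0.        ,  0.        ]), 'R': array([[-0.02444881, -0.99967321, -0.00746511],
       [-0.99540047,  0.02503485, -0.09247247],
       [ 0.09262913,  0.00516994, -0.99568726]]), 't': array([0.02681263, 0.45550222, 1.24215296])}
```

View pics/scene0.png

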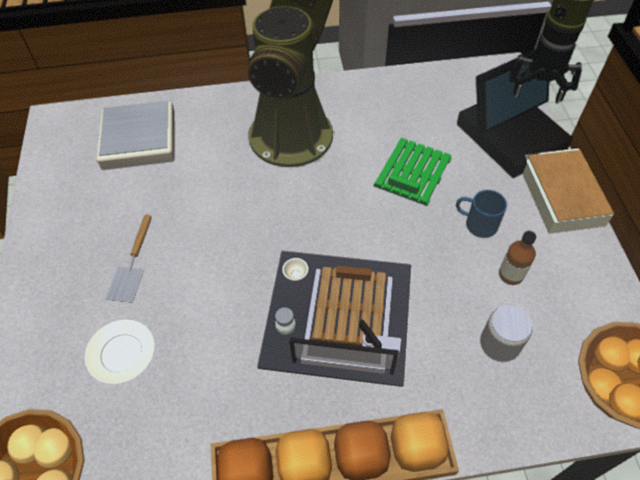

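View pics/top0.png

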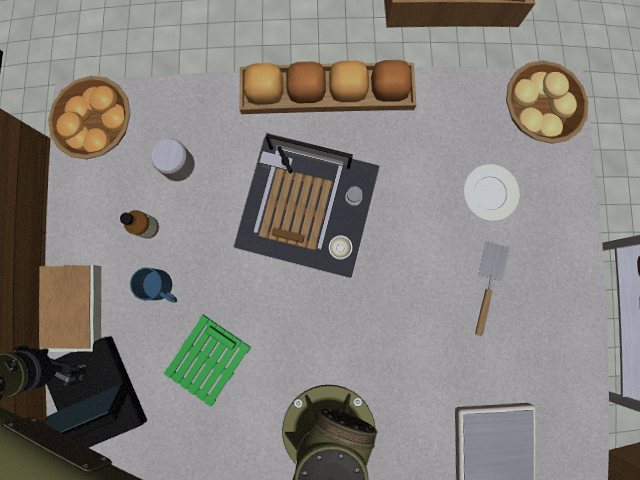

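Candidates: the bamboo board, top (297,210), and its green look-alike, top (207,360). I choose the bamboo one, which lies in the dark dock. The knob is the black bar at top (285,160), and nothing else resembles it. A close crop will check this.

```bash
python3 - <<'E'
import cv2
i=cv2.imread("pics/top0.png")[128:280,230:385]
cv2.imwrite("pics/top0c.png",cv2.resize(i,None,fx=3.9,fy=3.9,interpolation=cv2.INTER_CUBIC))
E
```

```text
(no output)
```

View pics/top0c.png

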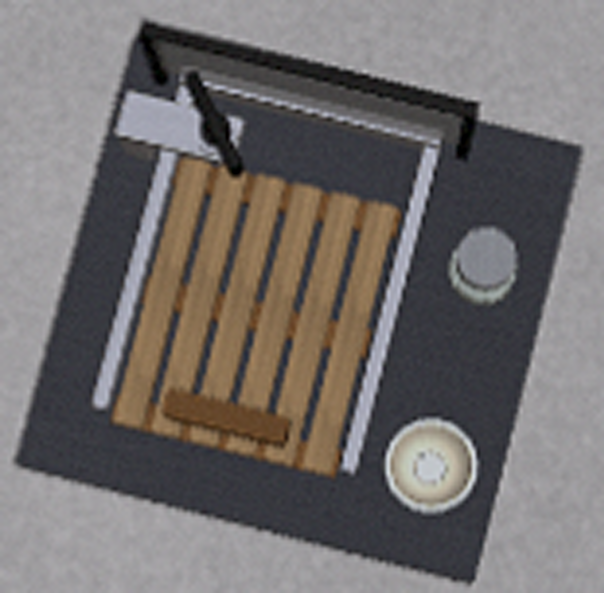

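The crop shows the bamboo slatted board with its cleat at the front, pulled out from the stop. The black butterfly bar runs between crop (192,75) and (238,172), the deck corners are at (17,464), (472,582) and (581,148), and the guard runs along the top edge.

```bash
cat > h.py <<'E'
import numpy as np, cv2
from scipy.optimize import least_squares
def proj(m,P):
    P=np.atleast_2d(P).astype(float)
    return cv2.projectPoints(P,cv2.Rodrigues(m["R"])[0],m["t"],m["mtx"],m["dist"])[0][:,0]
def ray(m,px,z):
    u=cv2.undistortPoints(np.array([[px]],float),m["mtx"],m["dist"])[0,0]
    d=m["R"].T@[u[0],u[1],1]; c=-m["R"].T@m["t"]
    return (c+d*(z-c[2])/d[2])
def d2w(p,q):  # p=(x,y,yaw)
    q=np.atleast_2d(q).astype(float); c,s=np.cos(p[2]),np.sin(p[2])
    return np.c_[p[0]+c*q[:,0]-s*q[:,1],p[1]+s*q[:,0]+c*q[:,1],q[:,2]]
def fit(m,obj,px,x0):
    r=least_squares(lambda p:(proj(m,d2w(p,obj))-px).ravel(),x0); return r.x,r.fun.reshape(-1,2)
E
python3 - <<'E'
from h import *; from rig import *
m=camera_model("top"); c=lambda *a:np.array(a)/3.9+[230,128]-0.37
p,r=fit(m,np.array([[-160,130,12],[-160,-180,12],[140,-180,12],[112,107,117],[112,-107,117]])/1e3,c((17,464),(472,582),(581,148),(143,24),(476,105)),[.6,.1,-.2])
print(p,r.round(2).tolist())
b,r=fit(m,np.array([[-90,75,28],[-90,-75,28],[90,-75,28],[90,75,28]])/1e3,c((112,424),(337,476),(400,208),(178,158)),[.6,.1,-.2])
print(b,r.round(2).tolist())
d=b[:2]-p[:2];C,S=np.cos(p[2]),np.sin(p[2]);print("board in dock",C*d[0]+S*d[1],-S*d[0]+C*d[1])
a=[ray(m,c((q))[0] if 0 else np.array(q)/3.9+[230,128]-.37,.104) for q in((192,75),(238,172))]
k=(a[0]+a[1])/2;v=a[0]-a[1];print("knob",k,np.hypot(*v[:2]),np.arctan2(v[1],v[0])-p[2]);print("knob by dock",d2w(p,[.073,.05,.09]))
print(camera_model("wrist"))
E
```

```text
[ 0.588054    0.06134796 -0.28027857] [[-1.02, -0.83], [0.5, -0.19], [1.06, -1.46], [-0.93, 0.72], [0.44, 1.57]]
[ 0.55912705  0.06869452 -0.25378634] [[-0.24, -0.03], [0.23, 0.12], [0.22, -0.0], [-0.22, -0.09]]
board in dock -0.029830402782260377 -0.0009419801045497172
knob [0.66630489 0.08849199 0.104     ] 0.06815345694842657 0.6943872792686072
knob by dock [[0.67203659 0.08920337 0.09      ]]
{'mtx': array([[393.84797888,   0.        , 315.56463506],
       [  0.        , 393.84797888, 241.84725227],
       [  0.        ,   0.        ,   1.        ]]), 'dist': array([-0.08572337,  0.        ,  0.        ,  0.        ,  0.        ]), 'R': array([[ 3.52989583e-01,  9.35627199e-01, -3.16019999e-04],
       [ 8.92633630e-01, -3.36667896e-01,  2.99766461e-01],
       [ 2.80363260e-01, -1.06096528e-01, -9.54012562e-01]]), 't': array([-0.59946952, -0.03839046,  0.37910082])}
```

Emit:
send_rows:
  deltas: [2,-3.9,0,0.02,2,-3.9,0,0.02,2,-3.9,0,0.02,2,-3.9,0,0.02,2,-3.9,0,0,2,-3.9,0,0,2,-3.9,0,0,2,-3.9,0,0]
  fingers: 0
  squeeze: 20

```text
clock: 0.9
position: [0.3715, 0.2478, 0.3037]
ee_rot: [-0.437, -3.111, 0.0]
ft_force: [1.1, 0.3, -0.2]
finger_gap: -0.003
grip_force: 0.0
```

Emit:
send_rows:
  deltas: [1.8,-3.7,0,0,1.8,-3.7,0,0,1.8,-3.7,0,0,1.8,-3.5,0,0,0,0,0,0,0,0,0,0]

```text
clock: 1.5
position: [0.4432, 0.1029, 0.3035]
ee_rot: [-0.442, -3.109, -0.0]
ft_force: [-0.2, -0.4, 0.6]
finger_gap: 0.001
grip_force: 0.0
```

```bash
python3 - <<'E'
from rig import *
import cv2,pickle
s=read_state(); m=camera_model("wrist"); pickle.dump(m,open("w1.pkl","wb"))
im=capture("wrist")[:,:,::-1]; cv2.imwrite("pics/w1.png",im)
print(s["clock"],s["position"],s["ee_rot"],s["qpos"],s["ft_force"],s["torque"])
E
```

```text
1.5 [0.44315695 0.10293122 0.30354605] [-4.41715424e-01 -3.10932007e+00 -2.28573554e-04] [ 2.27928541e-01  4.17683090e-02 -3.76833769e-01  1.15312465e+00
  5.15920079e-04  5.10163250e-01] [-0.21640104 -0.39248098  0.64832217] [ 0.04283982  0.00798306 -0.06931667]
```

View pics/w1.png

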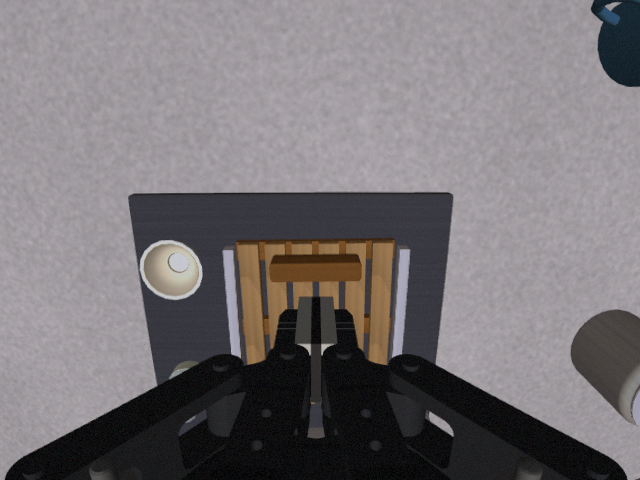

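The wrist view has the robot side at the top. The dock's front edge runs (131,195)-(452,193), the board's front edge (238,241)-(395,239), and the cleat covers rows 255-282, columns 270-361. The tool is already nearly aligned with the dock.

```bash
python3 - <<'E'
from h import *; import pickle; from rig import *
m=pickle.load(open("w1.pkl","rb")); t=camera_model("top")
a=ray(m,(131,195),.012);b=ray(m,(452,193),.012);d=b-a;print("edge",a,b,np.hypot(*d[:2]),"yaw",np.arctan2(d[1],d[0])-np.pi/2)
a=ray(m,(238,241),.028);b=ray(m,(395,239),.028);d=b-a;print("board",a,b,np.hypot(*d[:2]),"yaw",np.arctan2(d[1],d[0])-np.pi/2)
a=ray(m,(270,282),.056);b=ray(m,(361,280),.056);d=b-a;print("cleat back top",a,b,np.hypot(*d[:2]),"yaw",np.arctan2(d[1],d[0])-np.pi/2)
# joint fit: top + wrist
c=lambda *a:np.array(a)/3.9+[230,128]-0.37
A=np.array([[-160,130,12],[-160,-180,12],[140,-180,12]])/1e3; pa=c((17,464),(472,582),(581,148))
B=A[:2]; pb=np.array([[452,193],[131,195]])
f=lambda p:np.r_[(proj(t,d2w(p,A))-pa).ravel()*2.4,(proj(m,d2w(p,B))-pb).ravel()*.95]
r=least_squares(f,[.59,.06,-.28]);p=r.x;print(p,r.fun.round(1));np.save("dock.npy",p)
print("knob",d2w(p,[.073,.05,.09]),"x dir",np.cos(p[2]),np.sin(p[2]))
E
```

```text
edge [ 0.38521283 -0.06166683  0.012     ] [0.46833131 0.22908589 0.012     ] 0.3024001161927055 yaw -0.27844681134453286
board [0.45302723 0.02594164 0.028     ] [0.49162573 0.1653138  0.028     ] 0.14461827155272391 yaw -0.27017404817921853
cleat back top [0.4895561  0.04822572 0.056     ] [0.50998891 0.12508467 0.056     ] 0.07952859853131153 yaw -0.2598381166964865
[ 0.58675965  0.0625217  -0.27958868] [-3.5 -0.7  0.2  0.7  1.4 -2.4  2.6 -0.2 -4.9 -0.5]
knob [[0.67072301 0.09043504 0.09      ]] x dir 0.9611690280043316 -0.27596032251975744
```

Emit:
send_rows:
  deltas: [0,0,-4.8,0,0,0,-4.8,0,0,0,-4.8,0,0,0,-4.8,0,0,0,0,0]

```text
clock: 2.05
position: [0.4379, 0.1039, 0.1068]
ee_rot: [-0.433, -3.101, 0.006]
ft_force: [-1.0, 0.2, 0.2]
finger_gap: 0.003
grip_force: 0.0
```

Emit:
send_rows:
  deltas: [0.96,-0.28,0,0,0.96,-0.28,0,0,0.48,-0.14,0,0,0.29,-0.08,0,0,0.29,-0.08,0,0,0.29,-0.08,0,0,0,0,0,0]

```text
clock: 2.75
position: [0.4757, 0.0941, 0.112]
ee_rot: [-0.438, -3.11, -0.0]
ft_force: [-1.4, 0.7, 1.8]
finger_gap: -0.002
grip_force: 1.1
```

Emit:
send_rows:
  deltas: [0.38,-0.11,0,0,0.38,-0.11,0,0,0.38,-0.11,0,0,0.38,-0.11,0,0,0.38,-0.11,0,0]

```text
clock: 3.25
position: [0.4953, 0.0885, 0.1118]
ee_rot: [-0.438, -3.111, 0.0]
ft_force: [-2.5, 1.5, 0.6]
finger_gap: -0.002
grip_force: 1.2
```

```bash
python3 - <<'E'
from rig import *
import cv2
s=read_state();print(s["position"],s["ft_force"],s["torque"])
im=capture("top")[:,:,::-1][128:280,230:385]
cv2.imwrite("pics/t2.png",cv2.resize(im,None,fx=3.9,fy=3.9,interpolation=cv2.INTER_CUBIC))
E
```

```text
[0.49533689 0.08850647 0.11176157] [-2.54693104  1.50741614  0.59151253] [ 0.08921804  0.4820081  -0.02669919]
```

View pics/t2.png

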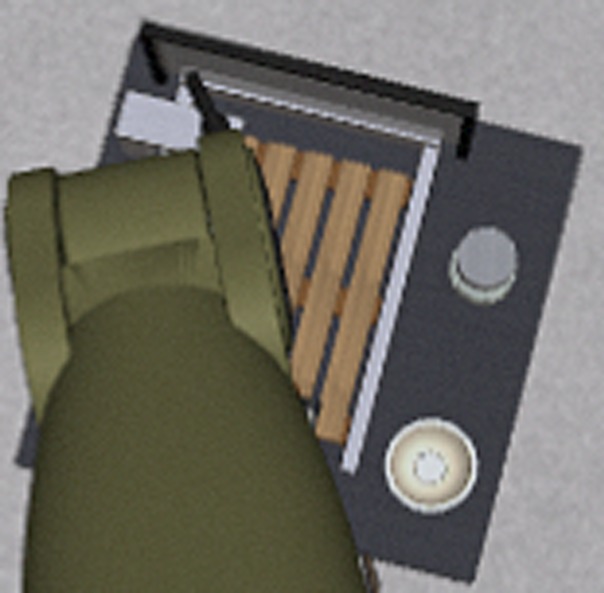

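The board's rear-right corner moved from crop (400,208) to (410,175), about 21 mm, and it is sliding straight. About 25 mm is left.

Emit:
send_rows:
  deltas: [0.38,-0.11,0,0,0.38,-0.11,0,0,0.38,-0.11,0,0,0.38,-0.11,0,0]

```text
clock: 3.7
position: [0.5105, 0.0841, 0.1118]
ee_rot: [0.438, 3.111, -0.0]
ft_force: [-1.9, -0.8, -0.7]
finger_gap: 0.004
grip_force: 1.1
```

Emit:
send_rows:
  deltas: [0.19,-0.055,0,0,0.19,-0.055,0,0]

```text
clock: 3.9
position: [0.514, 0.0831, 0.1119]
ee_rot: [-0.438, -3.111, -0.0]
ft_force: [-2.4, 1.3, 0.9]
finger_gap: -0.003
grip_force: 1.5
```

Emit:
send_rows:
  deltas: [0.1,-0.028,0,0,0.1,-0.028,0,0]

```text
clock: 4.1
position: [0.5159, 0.0826, 0.1119]
ee_rot: [-0.438, -3.111, 0.0]
ft_force: [-3.2, 0.4, 1.0]
finger_gap: -0.001
grip_force: 1.3
```

Emit:
send_rows:
  deltas: [0.1,-0.028,0,0,0.1,-0.028,0,0]

```text
clock: 4.3
position: [0.518, 0.0821, 0.1119]
ee_rot: [-0.438, -3.111, 0.0]
ft_force: [-2.7, 0.7, -0.8]
finger_gap: -0.001
grip_force: 1.2
```

Emit:
send_rows:
  deltas: [0.1,-0.028,0,0,0.1,-0.028,0,0]

```text
clock: 4.5
position: [0.5182, 0.0819, 0.1118]
ee_rot: [-0.437, -3.107, -0.001]
ft_force: [-11.6, 2.6, 7.6]
finger_gap: 0.002
grip_force: 5.4
```

Emit:
send_rows:
  deltas: [0.1,-0.028,0,0]

```text
clock: 4.6
position: [0.5184, 0.0818, 0.1117]
ee_rot: [-0.436, -3.106, -0.002]
ft_force: [-13.4, 3.7, 10.1]
finger_gap: 0.004
grip_force: 6.7
```

Emit:
send_rows:
  deltas: [0,0,0,0,-0.96,0.28,0,0,-0.96,0.28,0,0,-0.96,0.28,0,0,0,0,4,0,0,0,4,0,0,0,4,0,0,0,4,0]

```text
clock: 5.4
position: [0.4917, 0.0897, 0.2737]
ee_rot: [0.438, 3.11, -0.0]
ft_force: [1.2, 0.7, -0.6]
finger_gap: -0.004
grip_force: 0.0
```

Emit:
send_rows:
  deltas: [4,0.2,0,0.14,4,0.2,0,0.14,4,0.2,0,0.14,4,0.3,0,0.14,4,0.3,0,0.13,0.8,0,0,0,0,0,0,0,0,0,0,0]
  fingers: 3

```text
clock: 6.2
position: [0.699, 0.1016, 0.2718]
ee_rot: [0.638, -3.075, 0.0]
ft_force: [-0.2, -0.2, 0.6]
finger_gap: 0.348
grip_force: 0.0
```

```bash
python3 - <<'E'
from rig import *
import cv2,pickle
s=read_state(); m=camera_model("wrist"); pickle.dump(m,open("w2.pkl","wb"))
im=capture("wrist")[:,:,::-1]; cv2.imwrite("pics/w2.png",im)
print(s["clock"],s["position"],s["ee_rot"],s["qpos"],s["ft_force"],s["torque"],s["finger_gap"])
E
```

```text
6.2 [0.69902394 0.10164772 0.27178665] [ 6.38082788e-01 -3.07503950e+00  2.90016722e-05] [ 1.44431465e-01  5.33082462e-01  2.06147914e-01  1.24490727e+00
 -8.14849093e-05 -2.64769207e-01] [-0.2470459  -0.15229601  0.5593253 ] [-0.03514316  0.01115485 -0.00920412] 0.3478600259325575
```

View pics/w2.png

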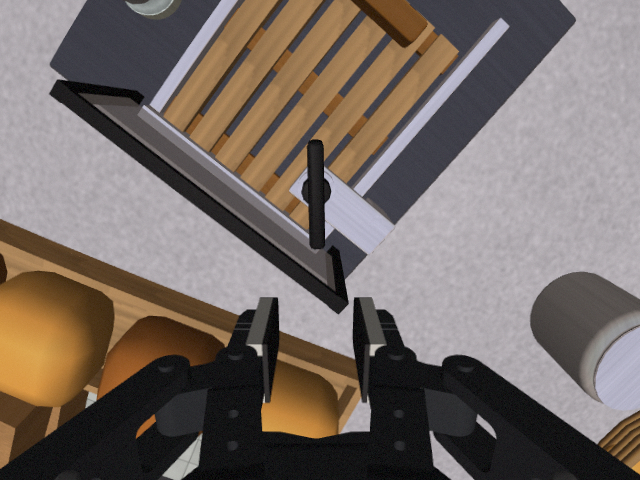

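The wrist view shows the board's rear edge tight against the stop along its whole length. The wing bar runs (315,143)-(318,246), nearly along the tool's x axis, with the hub at (316,190) and the guard edge well clear to its left.

```bash
python3 - <<'E'
from h import *; import pickle
from scipy.spatial.transform import Rotation as R
m=pickle.load(open("w2.pkl","rb")); p=np.load("dock.npy")
a=ray(m,(315,143),.104);b=ray(m,(318,247),.104);d=b-a
print(a,b,"len",np.hypot(*d[:2]),"mid",(a+b)/2,"wing yaw",np.arctan2(d[1],d[0]),"theta",.87+p[2]-np.arctan2(d[1],d[0]))
print("hub at z.076",ray(m,(316,190),.076))
y=R.from_rotvec([.638,-3.075,0]).as_matrix()[:,1];print("tool y yaw",np.arctan2(y[1],y[0]))
g=[ray(m,q,.117) for q in((53,92),(343,310))];d=g[1]-g[0];print("guard",g,np.hypot(*d[:2]),np.arctan2(d[1],d[0])-np.pi/2)
print("pred",proj(m,d2w(p,np.array([[.112,-.107,.117],[.112,.107,.117],[.073,.05,.104]]))))
E
```

```text
[0.64144562 0.07637435 0.104     ] [0.69989764 0.1037068  0.104     ] len 0.06452675082223386 mid [0.67067163 0.09004058 0.104     ] wing yaw 0.4373972606027087 theta 0.15301406080715824
hub at z.076 [0.67138142 0.09004873 0.076     ]
tool y yaw 1.9799504081401254
guard [array([ 0.67112265, -0.07129595,  0.117     ]), array([0.72831783, 0.13326277, 0.117     ])] 0.21240423036798636 -0.27264028159242937
pred [[ 55.75933693  81.24109234]
 [347.61404222 304.95044141]
 [317.11610687 197.20797295]]
```

Emit:
send_rows:
  deltas: [-1.4,-0.58,0,0.03,-1.4,-0.58,0,0,0,0,-3,0,0,0,-3,0,0,0,-3,0,0,0,-1.5,0,0,0,-0.7,0,0,0,0,0]

```text
clock: 7.05
position: [0.6716, 0.09, 0.16]
ee_rot: [0.686, -3.065, -0.0]
ft_force: [-0.1, -0.4, 0.8]
finger_gap: 0.352
grip_force: 0.0
```

```bash
python3 - <<'E'
from rig import *
import cv2
s=read_state(); print(s["position"],s["ft_force"],s["torque"],s["finger_gap"])
cv2.imwrite("pics/w3.png",capture("wrist")[:,:,::-1])
E
```

```text
[0.67158102 0.09002326 0.15996812] [-0.09768019 -0.42075799  0.8034562 ] [-0.02706589  0.02489847 -0.02184453] 0.3515103833782028
```

View pics/w3.png

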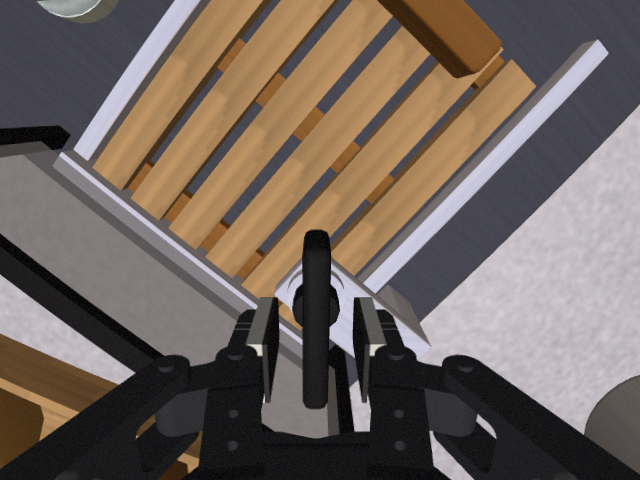

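The wing bar is centred between the open fingers, both fingers are clear of the guard, and the board is still home. Now I close on the wing.

Emit:
send_rows:
  deltas: [0,0,0,0,0,0,0,0,0,0,0,0,0,0,0,0]
  fingers: 0
  squeeze: 60

```text
clock: 7.5
position: [0.6729, 0.0906, 0.1618]
ee_rot: [-0.685, 3.063, 0.001]
ft_force: [-2.1, 1.5, 6.0]
finger_gap: 0.1
grip_force: 59.6
```

```bash
cat > r.py <<'E'
from rig import *
from scipy.spatial.transform import Rotation as R
import numpy as np
s=read_state(); y=R.from_rotvec(s["ee_rot"]).as_matrix()[:,1]; a=np.arctan2(y[1],y[0])
print("t",round(s["clock"],2),"pos",s["position"].round(4),"F",s["ft_force"].round(1),"T",s["torque"].round(3),"yaw",round(a,3),"theta",round(.87-.2796+np.pi/2-a,3),"gap",s["finger_gap"].round(3),s["grip_force"].round(1))
E
python3 r.py
```

```text
Traceback (most recent call last):
  File "r.py", line 5, in <module>
    print("t",round(s["clock"],2),"pos",s["position"].round(4),"F",s["ft_force"].round(1),"T",s["torque"].round(3),"yaw",round(a,3),"theta",round(.87-.2796+np.pi/2-a,3),"gap",s["finger_gap"].round(3),s["grip_force"].round(1))
                                                                                                                                                                               ^^^^^^^^^^^^^^^^^^^^^
AttributeError: 'float' object has no attribute 'round'
```

Emit:
send_rows:
  deltas: [0.1,0.05,0.2,0,0,0,0,0]

```text
clock: 7.7
position: [0.6731, 0.0906, 0.1619]
ee_rot: [0.686, -3.066, -0.0]
ft_force: [-0.2, 1.3, -0.3]
finger_gap: 0.095
grip_force: 59.6
```

```bash
sed -i 's/s\["finger_gap"\].round(3),s\["grip_force"\].round(1)/round(float(s["finger_gap"]),3),round(float(s["grip_force"]),1)/' r.py; python3 r.py
```

```text
t 7.7 pos [0.6731 0.0906 0.1619] F [-0.2  1.3 -0.3] T [ 0.222  0.069 -0.11 ] yaw 2.011 theta 0.15 gap 0.095 59.6
```

Emit:
send_rows:
  deltas: [0,0,0,-0.06,0,0,0,-0.06,0,0,0,-0.06]

```text
clock: 8.0
position: [0.6732, 0.0904, 0.1619]
ee_rot: [0.404, -3.115, 0.001]
ft_force: [0.7, -0.0, -1.5]
finger_gap: 0.098
grip_force: 59.6
```

```bash
python3 r.py
```

```text
t 8.0 pos [0.6732 0.0904 0.1619] F [ 0.7 -0.  -1.5] T [-0.     0.02   0.113] yaw 1.829 theta 0.332 gap 0.098 59.6
```

Emit:
send_rows:
  deltas: [0,0,0,0,0,0,0,0,0,0,0,0,0,0,0,0]

```text
clock: 8.4
position: [0.6732, 0.0903, 0.1619]
ee_rot: [-0.408, 3.115, -0.001]
ft_force: [0.0, -0.4, -0.7]
finger_gap: 0.095
grip_force: 59.5
```

```bash
python3 r.py
```

```text
t 8.4 pos [0.6732 0.0903 0.1619] F [ 0.  -0.4 -0.7] T [-0.186  0.001 -0.126] yaw 1.831 theta 0.33 gap 0.095 59.5
```

```bash
cat >> r.py <<'E'
T=[]
for i in range(8): capture("wrist"); T.append(read_state()["torque"])
T=np.array(T); print("mean",T.mean(0).round(4),"std",T.std(0).round(3),T[:,2].round(3))
E
python3 r.py
```

```text
t 8.4 pos [0.6732 0.0903 0.1619] F [ 0.  -0.4 -0.7] T [-0.186  0.001 -0.126] yaw 1.831 theta 0.33 gap 0.095 59.5
mean [-0.2539 -0.0811 -0.085 ] std [0.039 0.033 0.019] [-0.088 -0.099 -0.06  -0.108 -0.114 -0.071 -0.068 -0.073]
```

Emit:
send_rows:
  deltas: [0,0,0,-0.06,0,0,0,-0.06,0,0,0,0,0,0,0,0,0,0,0,0]

```text
clock: 9.3
position: [0.6733, 0.0902, 0.1619]
ee_rot: [-0.221, 3.134, -0.001]
ft_force: [1.4, -3.0, -1.4]
finger_gap: 0.101
grip_force: 59.5
```

```bash
python3 r.py
```

```text
t 9.3 pos [0.6733 0.0902 0.1619] F [ 1.4 -3.  -1.4] T [-0.703 -0.228 -0.114] yaw 1.712 theta 0.45 gap 0.101 59.5
mean [-0.9488 -0.281  -0.0697] std [0.095 0.035 0.02 ] [-0.085 -0.074 -0.108 -0.068 -0.059 -0.072 -0.054 -0.037]
```

Emit:
send_rows:
  deltas: [0.01,-0.04,0,-0.05,0,0,0,-0.05,0,0,0,0,0,0,0,0,0,0,0,0]

```text
clock: 10.2
position: [0.6733, 0.0899, 0.1619]
ee_rot: [-0.064, 3.141, -0.001]
ft_force: [0.3, -4.6, -2.0]
finger_gap: 0.098
grip_force: 59.5
```

```bash
python3 r.py
```

```text
t 10.2 pos [0.6733 0.0899 0.1619] F [ 0.3 -4.6 -2. ] T [-1.113 -0.185 -0.118] yaw 1.612 theta 0.55 gap 0.098 59.5
mean [-1.1547 -0.2484 -0.0838] std [0.025 0.023 0.036] [-0.003 -0.068 -0.112 -0.089 -0.064 -0.114 -0.122 -0.097]
```

Emit:
send_rows:
  deltas: [0,-0.02,0,-0.05,0,0,0,-0.05,0,0,0,0,0,0,0,0,0,0,0,0]

```text
clock: 11.1
position: [0.6733, 0.0897, 0.1619]
ee_rot: [0.094, 3.14, -0.001]
ft_force: [1.1, -4.8, -1.7]
finger_gap: 0.097
grip_force: 59.5
```

```bash
python3 r.py
```

```text
t 11.1 pos [0.6733 0.0897 0.1619] F [ 1.1 -4.8 -1.7] T [-1.21  -0.237 -0.117] yaw 1.511 theta 0.65 gap 0.097 59.5
mean [-1.1521 -0.2301 -0.1382] std [0.022 0.029 0.024] [-0.177 -0.119 -0.116 -0.158 -0.149 -0.158 -0.128 -0.101]
```

Emit:
send_rows:
  deltas: [0,-0.06,0,-0.05,0,0,0,-0.05,0,0,0,0,0,0,0,0,0,0,0,0]

```text
clock: 12.0
position: [0.6732, 0.0895, 0.1619]
ee_rot: [-0.249, -3.132, -0.0]
ft_force: [1.2, -4.4, -0.7]
finger_gap: 0.1
grip_force: 59.5
```

```bash
python3 r.py
```

```text
t 12.0 pos [0.6732 0.0895 0.1619] F [ 1.2 -4.4 -0.7] T [-0.842 -0.218 -0.082] yaw 1.412 theta 0.749 gap 0.1 59.5
mean [-0.7749 -0.2117 -0.0785] std [0.042 0.024 0.038] [-0.092 -0.076 -0.104 -0.123 -0.063 -0.089  0.011 -0.091]
```

Emit:
send_rows:
  deltas: [0,-0.05,0,-0.05,0,0,0,-0.05,0,0,0,0,0,0,0,0,0,0,0,0]

```text
clock: 12.9
position: [0.6732, 0.0892, 0.1619]
ee_rot: [-0.405, -3.115, -0.001]
ft_force: [0.5, -1.2, -1.5]
finger_gap: 0.096
grip_force: 59.5
```

```bash
python3 r.py
```

```text
t 12.9 pos [0.6732 0.0892 0.1619] F [ 0.5 -1.2 -1.5] T [-0.278 -0.163 -0.109] yaw 1.312 theta 0.849 gap 0.096 59.5
mean [-0.0957 -0.0998 -0.0834] std [0.104 0.038 0.018] [-0.093 -0.095 -0.061 -0.109 -0.094 -0.094 -0.056 -0.065]
```

Emit:
send_rows:
  deltas: [0,-0.02,0,-0.05,0,0,0,-0.05,0,0,0,0,0,0,0,0,0,0,0,0]

```text
clock: 13.8
position: [0.6732, 0.0889, 0.1619]
ee_rot: [-0.561, -3.091, -0.001]
ft_force: [-0.3, 1.1, -0.8]
finger_gap: 0.1
grip_force: 59.6
```

```bash
python3 r.py
```

```text
t 13.8 pos [0.6732 0.0889 0.1619] F [-0.3  1.1 -0.8] T [ 0.25   0.036 -0.074] yaw 1.212 theta 0.949 gap 0.1 59.6
mean [ 0.425   0.1398 -0.0952] std [0.082 0.052 0.034] [-0.162 -0.056 -0.128 -0.085 -0.074 -0.067 -0.074 -0.116]
```

Emit:
send_rows:
  deltas: [0,0.02,0,-0.05,0,0,0,-0.03,0,0,0,0,0,0,0,0,0,0,0,0]

```text
clock: 14.7
position: [0.6731, 0.0888, 0.1619]
ee_rot: [-0.685, -3.066, 0.0]
ft_force: [-2.5, 2.0, 0.3]
finger_gap: 0.1
grip_force: 59.7
```

```bash
python3 r.py
```

```text
t 14.7 pos [0.6731 0.0888 0.1619] F [-2.5  2.   0.3] T [0.318 0.381 0.06 ] yaw 1.131 theta 1.03 gap 0.1 59.7
mean [0.2789 0.4269 0.0118] std [0.02  0.061 0.021] [ 0.046  0.003 -0.022  0.028  0.032 -0.009  0.014  0.002]
```

Emit:
send_rows:
  deltas: [0,0.02,0,-0.05,0,0,0,-0.03,0,0,0,0,0,0,0,0,0,0,0,0]

```text
clock: 15.6
position: [0.6731, 0.0887, 0.1619]
ee_rot: [-0.807, -3.036, 0.001]
ft_force: [-3.2, -0.7, 1.1]
finger_gap: 0.098
grip_force: 59.9
```

```bash
python3 r.py
```

```text
t 15.6 pos [0.6731 0.0887 0.1619] F [-3.2 -0.7  1.1] T [-0.23   0.793  0.007] yaw 1.051 theta 1.11 gap 0.098 59.9
mean [-0.3871  0.8588  0.0112] std [0.083 0.057 0.042] [ 0.076  0.06   0.003  0.04  -0.054 -0.002 -0.001 -0.032]
```

```bash
python3 r.py
```

```text
t 16.0 pos [0.6731 0.0888 0.1618] F [-3.9 -2.4  2.4] T [-0.499  0.91  -0.032] yaw 1.051 theta 1.11 gap 0.095 60.0
mean [-0.5455  1.0137  0.0196] std [0.035 0.023 0.031] [ 0.01  -0.014  0.005  0.032 -0.027  0.028  0.053  0.071]
```

Emit:
send_rows:
  deltas: [-0.04,-0.03,0,-0.02,0,0,0,-0.02]

```text
clock: 16.6
position: [0.673, 0.0887, 0.1619]
ee_rot: [0.87, 3.018, -0.0]
ft_force: [-3.5, -1.7, 1.4]
finger_gap: 0.097
grip_force: 59.9
```

```bash
python3 r.py; python3 r.py
```

```text
t 16.6 pos [0.673  0.0887 0.1619] F [-3.5 -1.7  1.4] T [-0.525  0.727  0.223] yaw 1.01 theta 1.152 gap 0.097 59.9
mean [-0.4943  0.6284  0.0741] std [0.02  0.034 0.037] [0.145 0.072 0.089 0.077 0.028 0.04  0.106 0.036]
t 17.0 pos [0.673  0.0887 0.1619] F [-2.7 -2.1  0.8] T [-0.521  0.577  0.036] yaw 1.011 theta 1.15 gap 0.093 59.9
mean [-0.578   0.4875  0.0246] std [0.038 0.057 0.029] [-0.017  0.021  0.074  0.046  0.05  -0.005  0.002  0.024]
```

Felt torque at a pause has risen about 0.11 N m above the free baseline of about -0.085. The moving torque rose by the same amount. Contact came near 0.95 rad and the knob is now at 1.15, so the foot bears with roughly 20 N. That is firm, so I stop here and let go.

Emit:
send_rows:
  deltas: [0,0,0,0,0,0,0,0,0,0,0,0,0,0,0,0]
  fingers: 3

```text
clock: 17.8
position: [0.6732, 0.089, 0.1622]
ee_rot: [0.867, 3.019, 0.001]
ft_force: [-0.5, -0.4, 0.4]
finger_gap: 0.355
grip_force: 0.0
```

```bash
python3 r.py
```

```text
t 17.8 pos [0.6732 0.089  0.1622] F [-0.5 -0.4  0.4] T [-0.039  0.067  0.023] yaw 1.011 theta 1.15 gap 0.355 0.0
mean [-0.     -0.0059  0.0043] std [0.028 0.025 0.042] [-0.051  0.072  0.01  -0.059 -0.004  0.011  0.004  0.051]
```

The released zero is 0.00, so the gripped bias needs confirming. I'll regrip, read the bias before turning, make one small turn, and compare.

Emit:
send_rows:
  deltas: [0,0,0,0,0,0,0,0,0,0,0,0,0,0,0,0,0,0,0,0]
  fingers: 0
  squeeze: 60

```text
clock: 18.7
position: [0.6729, 0.0887, 0.1621]
ee_rot: [0.868, 3.019, -0.0]
ft_force: [-1.5, 0.1, 1.9]
finger_gap: 0.098
grip_force: 59.5
```

```bash
python3 r.py; python3 r.py
```

```text
t 18.7 pos [0.6729 0.0887 0.1621] F [-1.5  0.1  1.9] T [-0.055  0.26   0.044] yaw 1.011 theta 1.15 gap 0.098 59.5
mean [-0.0721  0.3026 -0.0157] std [0.042 0.041 0.022] [-0.005 -0.014 -0.038 -0.033  0.02  -0.038  0.014 -0.031]
t 19.1 pos [0.6729 0.0887 0.1621] F [-2.1 -0.7  3.8] T [-0.074  0.359 -0.031] yaw 1.011 theta 1.15 gap 0.096 59.7
mean [-0.0973  0.4343 -0.0099] std [0.016 0.039 0.029] [ 0.037 -0.062  0.019 -0.005 -0.006 -0.037 -0.015 -0.01 ]
```

Emit:
send_rows:
  deltas: [0,0,0,-0.015,0,0,0,-0.015]

```text
clock: 19.7
position: [0.6729, 0.0887, 0.1621]
ee_rot: [0.913, 3.006, -0.0]
ft_force: [-2.5, -0.4, 5.7]
finger_gap: 0.096
grip_force: 60.0
```

```bash
python3 r.py; python3 r.py
```

```text
t 19.7 pos [0.6729 0.0887 0.1621] F [-2.5 -0.4  5.7] T [-0.133  0.475  0.198] yaw 0.981 theta 1.18 gap 0.096 60.0
mean [-0.1629  0.4627  0.1196] std [0.024 0.02  0.025] [0.146 0.109 0.147 0.094 0.102 0.142 0.079 0.137]
t 20.1 pos [0.6729 0.0887 0.1621] F [-2.2 -0.6  5.8] T [-0.164  0.451  0.137] yaw 0.981 theta 1.18 gap 0.096 60.0
mean [-0.1536  0.452   0.1187] std [0.04  0.029 0.037] [0.174 0.104 0.103 0.045 0.128 0.155 0.104 0.136]
```

The bias at this grip is -0.01, and after the small turn the paused torque holds at 0.12 N m. The foot is at roughly 20-25 N, firm and below the 35 N limit. Letting go and withdrawing.

Emit:
send_rows:
  deltas: [0,0,0,0,0,0,0,0,0,0,0,0,0,0,2,0,0,0,4,0,0,0,4,0,-1,0,2,0]
  fingers: 3

```text
clock: 21.2
position: [0.6648, 0.0889, 0.2856]
ee_rot: [0.912, 3.001, 0.003]
ft_force: [1.9, -0.1, 0.2]
finger_gap: 0.351
grip_force: 0.0
```

Emit:
send_rows:
  deltas: [-4,0,0,0,-4,0,0,0,-4,0,0,0,-4,0,2,0,-4,0,2,0,-3,0,0,0,0,0,0,0,0,0,0,0]

```text
clock: 22.0
position: [0.433, 0.0888, 0.3223]
ee_rot: [0.912, 3.005, 0.001]
ft_force: [0.1, -0.2, -0.4]
finger_gap: 0.352
grip_force: 0.0
```

```bash
python3 - <<'E'
from rig import *
import cv2
s=read_state();print(s["clock"],s["position"],s["ft_force"])
im=capture("top")[:,:,::-1][128:280,230:385]
im2=capture("scene")[:,:,::-1][240:390,255:420]
f=lambda i:cv2.resize(i,(400,390),interpolation=cv2.INTER_CUBIC)
cv2.imwrite("pics/end.png",cv2.hconcat([f(im),f(im2)]))
E
```

```text
22.0 [0.43299679 0.08883283 0.32230087] [ 0.11727341 -0.18346296 -0.42842038]
```

View pics/end.png

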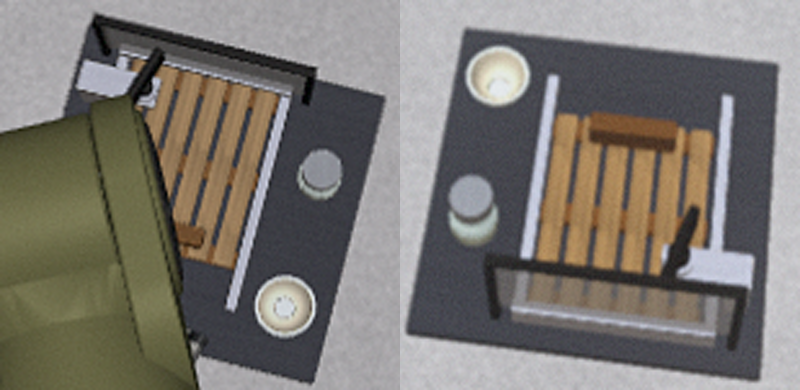

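The board's rear edge meets the stop (left view around (200,75), right view around (610,300)). The knob has turned to its new angle, the guard is intact, and the jar and dish are where they were.

```bash
python3 -c "from rig import *; print(job_done())"
```

```text
the job is handed in; nothing more can be done
None
```

The board is home against the back stop and clamped: the knob is at about 1.18 rad, with the foot bearing at an estimated 20–25 N. I let go, withdrew the arm and handed the job in at about 22 s; the result of the judging was not shown.

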